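# Sweep the spilled stirring bars into the catch pan

### The arm

A 7-joint arm with a two-finger parallel gripper is mounted at the origin on a cart in front of the work surface, level with it; the furniture and walls round the work are solid. World frame = base frame: x ahead of the robot, y to its left, z up, the work surface at z = 0. Lengths are in mm, angles in degrees, forces in N, time in s.
With the tool pointing down it reaches from about 350 to 900 mm from the base axis. Payload 7.2 kg.
Tool frame: the origin (TCP) lies at the very end of the fingers, on their centre line; the grasp point (between the pads) lies 19 mm behind it; z points along the fingers, y is the line along which they close (so a half turn about z gives the same grasp; the last joint's range is limited). The gripper opens to 88 mm and grips with 3 to 60 N. Pads are 20 mm wide; open, the fingers measure 115 mm over their backs; the gripper's body (75 mm by 178 mm) begins 61 mm behind the grasp point.
Start: joints at [63.014, 23.554, -0.728, 91.456, 0.321, 64.991, -4.71], TCP at [244.987, -574.988, 200.753] pointing down, gripper open.
Joint ranges: [-169.25, 169.25], [-16.82, 113.86], [-84.01, 82.57], [7.8, 145.47], [-59.2, 239.2], [7.22, 106.19], [-163.78, 163.78]. Speed limits (degrees/s): [136.94, 136.94, 172.46, 172.46, 180, 180, 180].

### API

Orientations are given as a 3x3 rotation matrix whose columns are the frame's x, y, z axes.
In Python, from rig import robot gives the robot as it stands.
- The arm moves only by the tool play_rows, never from a script. Its argument "motion" is a list of rows, each an object of numbers: "x", "y", "z": the shift along the tool's x, y, z in mm; "wx", "wy", "wz": the turn, a rotation vector about the tool's x, y, z in rad; "gripper": the opening, from 0 (shut) to 1 (fully open). In form: [{"x": .., "y": .., "z": .., "wx": .., "wy": .., "wz": .., "gripper": ..}, ...]. A call has 1 to 5 rows; each row is the pose to reach, as a shift and turn from the pose commanded when the call began, along the tool's axes at that moment; what a row does not reach only later rows make up. A row lasts 1/8 s, in which the tool goes at most 62.5 mm and 10.7 degrees, less where a joint would pass 70% of its speed; a pose out of reach is approached as far as the arm can. A call with a gripper value outside its range is refused whole. The fingers move at their own pace and stop on an object; "squeeze" is the grip in N (left out, the last holds). Time passes only in rows, so rows that repeat a pose let the fingers close. It gives the time, the measured TCP pose, the force, the opening and the grip force at its end, in the units of the state.
- robot.observe(): the state, without advancing time (a new reading comes with each control period).
- robot.capture(name): name is "side" or "top" or "wrist"; returns a dict with "pixels" (420x560x3 uint8, red, green, blue), "camera_matrix" (3x3 intrinsics, pixels), "extrinsics" (4x4, takes a point from camera to world coordinates); the wrist camera has in their place "hand_eye" (4x4, takes a point from camera to tool coordinates, whose origin is the TCP and whose axes are the flange's). Camera axes: x right, y down, z forward; pixel columns grow to the right and rows downward; lengths in mm; the calibration is good to about 2 mm. A picture is of the moment at which its call begins: read the wrist's pose just before it. There is no depth.
- robot.close_job(): hands the job in; it is judged then, once.
The state is a dict: "time_s": time; "qpos": joint angles; "qvel": joint speeds; "joint_efforts": joint torques, N m; "tcp_pos": TCP position; "orientation": TCP orientation; "contact_force": force on the tool from outside, world axes, zero at the start; "ft_torque": the same for the moment, N m; "opening": finger opening in mm; "gripper_force": force on a finger pad.
Only numpy, scipy, OpenCV 4.12 (cv2) and the standard library are available. Lean on these libraries where they do the work, as an engineer would, in place of code of your own. Each camera call takes 0.05 s, during which the arm holds its last target. There are 200 camera calls.

### The job

Three white stirring bars lie spilled on the worktop. With the fingertips, sweep all three along the worktop through the open mouth of the steel catch pan, so that each lies wholly inside the pan, past its sloping lip. Do not pick up or lift the bars, keep them on the worktop, and leave the two vials, the beaker and the roll of tape where they stand.

Things in the scene. Friction and masses are not known exactly. Their poses are not given: they have to be found in the camera images.
- pan: fixed steel catch pan (low dustpan, no handle) at the robot's left, 120 mm deep (its x), 150 wide (y), open on top. Origin: centre of underside. Its -x side, roughly to -y in the world, is the open mouth: only a sloping lip, x -60 to -44 mm, rising from the worktop to the 2 mm thick floor. Walls 37 mm high, beads included: back inner face at x +57, sides at y +-72; the bead on top is 6 mm thick.
- bar1: white plastic stirring bar lying loose on the worktop, 40 mm long (its y axis), 10 x 10 mm across, 10 to 17 g; may roll over when pushed. Origin: middle of its length, on the face that is underneath at the start.
- bar1_a (a point): point on the axis of bar1, 2 mm short of its +y end
- bar1_b (a point): point on the axis of bar1, 2 mm short of its -y end
- bar2: white plastic stirring bar lying loose on the worktop, 40 mm long (its y axis), 10 x 10 mm across, 10 to 17 g; may roll over when pushed. Origin: middle of its length, on the face that is underneath at the start.
- bar2_a (a point): point on the axis of bar2, 2 mm short of its +y end
- bar2_b (a point): point on the axis of bar2, 2 mm short of its -y end
- bar3: white plastic stirring bar lying loose on the worktop, 40 mm long (its y axis), 10 x 10 mm across, 10 to 17 g; may roll over when pushed. Origin: middle of its length, on the face that is underneath at the start.
- bar3_a (a point): point on the axis of bar3, 2 mm short of its +y end
- bar3_b (a point): point on the axis of bar3, 2 mm short of its -y end
- vial_small: bystander: screw-cap vial with white cap, 21 mm diameter, 49 mm high, standing loose near the front edge of the worktop. Origin: centre of its underside.
- vial_large: bystander: screw-cap vial with black cap, 24 mm diameter, 56 mm high, standing loose behind the bars. Origin: centre of its underside.
- beaker: bystander: glass beaker, 48 mm diameter (54 mm over the spout), 60 mm high, standing loose behind the bars. Origin: centre of its underside.
- tape: bystander: roll of paper tape lying flat, 68 mm diameter, 19 mm high, loose, to the right of the bars. Origin: centre of its underside.

How it is judged (in metres and radians):
At the end, for the whole second after the job is handed in: All three stirring bars lie at rest (below 20 mm/s) inside the pan: both end points of each are past the lip (x above -44 mm in the pan's frame), between the walls and below 30 mm above its underside (x of bar1_a in the frame of pan between -0.044 and 0.06 m and y of bar1_a in the frame of pan between -0.075 and 0.075 m and z of each of bar1_a, bar1_b, bar2_a, bar2_b, bar3_a, bar3_b in the frame of pan below 0.03 m and x of bar1_b in the frame of pan between -0.044 and 0.06 m and y of bar1_b in the frame of pan between -0.075 and 0.075 m and linear speed of each of bar1, bar2, bar3 below 0.02 m/s and x of bar2_a in the frame of pan between -0.044 and 0.06 m and y of bar2_a in the frame of pan between -0.075 and 0.075 m and x of bar2_b in the frame of pan between -0.044 and 0.06 m and y of bar2_b in the frame of pan between -0.075 and 0.075 m and x of bar3_a in the frame of pan between -0.044 and 0.06 m and y of bar3_a in the frame of pan between -0.075 and 0.075 m and x of bar3_b in the frame of pan between -0.044 and 0.06 m and y of bar3_b in the frame of pan between -0.075 and 0.075 m); the robot touches nothing.
It fails at once if a stir bar is lifted or carried (its origin rises more than 25 mm above the worktop) (height (world z) of any of bar1, bar2, bar3 above 0.025 m).
It fails at once if a stir bar falls off the worktop (height (world z) of any of bar1, bar2, bar3 below -0.02 m).
It fails at once if a vial, the beaker or the roll of tape is moved more than 12 mm or tipped (distance of any of vial_small, vial_large, beaker, tape from where it was at the start of the episode above 0.012 m or angle between any of vial_small, vial_large, beaker, tape's own z axis and vertical above 0.3 rad).
It also fails if it takes over 64 s, if anything falls off the work surface, if the arm or the gripper's body presses on something with over 40 N, if the wrist force passes 120 N, or if a joint passes its speed limit or range.

## Working session

There is one attempt and no reset: what is moved stays moved. The work goes in short steps, Python scripts to look and compute and a tool call to move; the robot and the scene stay as the last step left them, time stands still between calls to the robot, and variables do not carry over. Pictures are saved under pics/ and viewed, at most 10 in all, crops included, and the job is handed in when it is done.

Besides the shell and the picture viewer there is one more tool, called in YAML: its name, and indented under it one key for each argument. play_rows: Moves the arm, as the interface text tells. Its arguments: {"type":"object","properties":{"motion":{"type":"array","items":{"type":"object","properties":{"x":{"type":"number"},"y":{"type":"number"},"z":{"type":"number"},"wx":{"type":"number"},"wy":{"type":"number"},"wz":{"type":"number"},"gripper":{"type":"number"}}}},"squeeze":{"type":"number"}},"required":["motion"]}

```bash
mkdir -p pics; cat > h.py <<'E'
import numpy as np,cv2
from rig import robot
def snap(cam,fn):
    s=robot.observe(); c=robot.capture(cam)
    cv2.imwrite('pics/'+fn+'.png',cv2.cvtColor(c['pixels'],cv2.COLOR_RGB2BGR))
    if 'extrinsics' in c: E=np.array(c['extrinsics'])
    else:
        T=np.eye(4);T[:3,:3]=s['orientation'];T[:3,3]=s['tcp_pos'];E=T@np.array(c['hand_eye'])
    np.savez('pics/'+fn+'.npz',K=c['camera_matrix'],E=E)
def w(fn,u,v,z=0):
    d=np.load('pics/'+fn+'.npz');r=d['E'][:3,:3]@np.linalg.solve(d['K'],[u,v,1]);o=d['E'][:3,3]
    return np.round((o+r*(z-o[2])/r[2])[:2],1)
E
python3 - <<'E'
from h import *
snap('top','top0');snap('side','side0')
s=robot.observe();print(s)
print(w('top0',0,0),w('top0',559,0),w('top0',0,419),w('top0',559,419))
E
```

```text
{'time_s': 0.1, 'qpos': array([63.0148077 , 23.59457095, -0.72735699, 91.49930529,  0.32018112,
       64.99113587, -4.70958234]), 'qvel': array([-0.02470425, -0.11498871,  0.01269335, -0.19387834,  0.05388606,
       -0.05180444, -0.06623399]), 'joint_efforts': array([ 3.12684060e-03, -5.89097464e+01,  6.44271299e-01, -2.91713852e+01,
       -5.36631094e-02,  1.44068169e-02,  2.59510080e-05]), 'tcp_pos': array([ 244.74814795, -574.54767824,  200.00230754]), 'orientation': array([[ 9.19972403e-01,  3.91982583e-01, -6.57174804e-04],
       [ 3.91983122e-01, -9.19971503e-01,  1.29059727e-03],
       [-9.86904401e-05, -1.44491530e-03, -9.99998951e-01]]), 'contact_force': array([ 0.94219436,  0.41706774, -0.02907619]), 'ft_torque': array([ 0.02249368,  0.03097721, -0.04660601]), 'gripper_force': 0.0, 'opening': 87.91126195705468}
[1044.8  620.8] [1029.8 -795.5] [ 13.7 592.8] [  -5.7 -740.9]
```

View pics/top0.png

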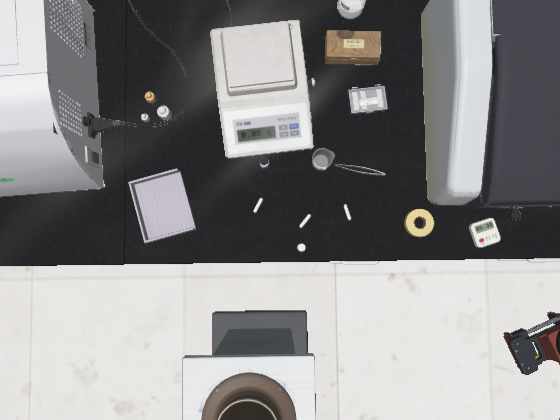

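View pics/side0.png

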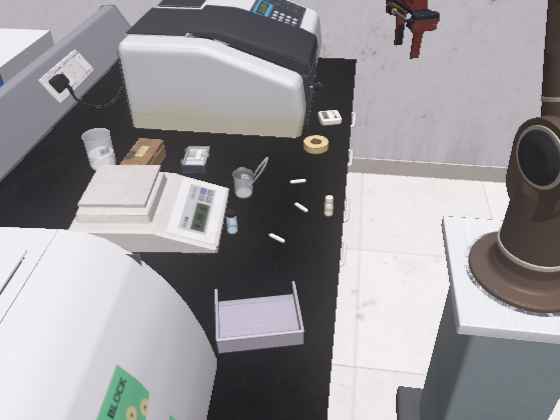

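Top view: the bars are at about (258,205), (305,220) and (348,212). The pan is at (162,205), the small vial at (301,247), the large vial at (264,163), the beaker at (322,159) and the tape at (419,222). I'll enlarge this area.

```bash
python3 - <<'E'
from h import *
i=cv2.imread('pics/top0.png')[140:265,120:375]
cv2.imwrite('pics/c.png',cv2.resize(i,None,fx=3.1,fy=3.1,interpolation=cv2.INTER_CUBIC))
g=cv2.cvtColor(cv2.imread('pics/top0.png'),cv2.COLOR_BGR2GRAY)
for x,y in[(258,205),(305,220),(348,212)]:
    p=g[y-14:y+15,x-14:x+15]; m=(p>110).astype(np.uint8)
    n,l,st,c=cv2.connectedComponentsWithStats(m);k=1+np.argmax(st[1:,4]);ys,xs=np.where(l==k)
    r=cv2.minAreaRect(np.c_[xs,ys].astype(np.float32));b=cv2.boxPoints(r)+[x-14,y-14]
    b=np.array([w('top0',*q,8) for q in b]);print(r[1],b.mean(0),b.tolist())
for n,u,v,z in[('vs',301,247,49),('vl',264,163,56),('beaker',322,159,60),('tape',419,222,19)]:print(n,w('top0',u,v,z))
E
```

```text
(3.5777084827423096, 15.652474403381348) [516.3 -25.1] [[501.3, -12.5], [535.4, -29.9], [531.3, -37.7], [497.2, -20.3]]
(3.5850327014923096, 15.748537063598633) [ 476.85 -139.45] [[465.1, -123.6], [494.3, -148.7], [488.6, -155.3], [459.4, -130.2]]
(16.12761688232422, 3.4785051345825195) [ 497.4 -242.8] [[514.9, -232.9], [517.5, -241.0], [479.9, -252.7], [477.3, -244.6]]
vs [ 412.6 -128.1]
vl [611.8 -43.4]
beaker [ 619.  -180.4]
tape [ 469.2 -415.8]
```

View pics/c.png

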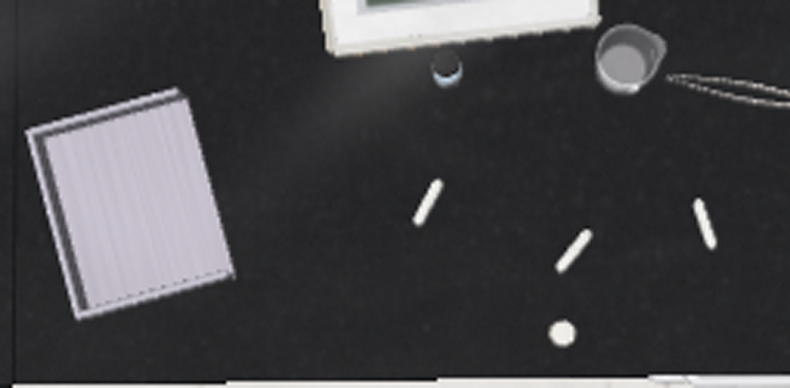

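```bash
python3 - <<'E'
from h import *
f=lambda u,v,z:w('top0',120+u/3.1,140+v/3.1,z)
bf,bn,mn,mf=[f(*p) for p in[(27,131,37),(80,317,37),(233,277,37),(180,91,37)]]
print(bf,bn,mn,mf)
for a,b in[(bf,bn),(mn,mf),(bf,mf),(bn,mn)]:print(np.linalg.norm(a-b))
print('mouth z0',f(233,277,0),f(187,97,0))
d=(bf+bn-mn-mf)/2;d/=np.linalg.norm(d);e=bf-bn;e/=np.linalg.norm(e)
bm=(bf+bn)/2;print('d',d,np.degrees(np.arctan2(d[1],d[0])),'e',e,np.degrees(np.arctan2(e[1],e[0])),'centre',bm-60*d,'mouth',bm-120*d,(mf+mn)/2)
E
```

```text
[572.4 281.2] [428.6 239.4] [457.7 122.4] [602.  163.3]
149.7520617554229
149.98433251509974
121.55891575692831
120.56454702772287
mouth z0 [459.  128.4] [602.8 164.9]
d [-0.24243844  0.97016679] 104.03050413312518 e [0.96025389 0.27912804] 16.20817051930936 centre [515.04630666 202.08999259] mouth [529.59261332 143.87998518] [529.85 142.85]
```

play_rows:
  motion:
    - {"x": 45, "y": -36, "z": 0, "wz": -0.12, "gripper": 0.1}
    - {"x": 90, "y": -72, "z": 0, "wz": -0.24, "gripper": 0.1}
    - {"x": 135, "y": -108, "z": 0, "wz": -0.36, "gripper": 0.1}
    - {"x": 180, "y": -145, "z": 0, "wz": -0.48, "gripper": 0.1}
    - {"x": 225, "y": -182, "z": 0, "wz": -0.6, "gripper": 0.1}

```text
$.motion[0]: bad value
```

```bash
cat >> h.py <<'E'
def to(x,y,z,yaw=0):
    "shift+turn to world target; yaw: heading of tool x relative to +y, deg CCW"
    s=robot.observe();R=np.array(s['orientation']);p=np.array(s['tcp_pos'])
    c,n=np.cos(np.radians(yaw)),np.sin(np.radians(yaw))
    T=np.array([[-n,c,0],[c,n,0],[0,0,-1.]])
    from scipy.spatial.transform import Rotation as Ro
    print('t',round(s['time_s'],2),'p',p.round(1),'F',np.round(s['contact_force'],1),'op',round(s['opening'],1))
    print('shift',(R.T@(np.array([x,y,z])-p)).round(1),'turn',Ro.from_matrix(R.T@T).as_rotvec().round(3))
E
python3 -c "
from h import *
to(518,-68,100)"
```

```text
t 0.1 p [ 244.7 -574.5  200. ] F [ 0.9  0.4 -0. ] op 87.9
shift [ 450.  -358.8  100.5] turn [-1.000e-03 -1.000e-03 -1.168e+00]
```

play_rows:
  motion:
    - {"x": 45, "y": -36, "z": 0, "wx": 0, "wy": 0, "wz": -0.12, "gripper": 0.1}
    - {"x": 90, "y": -72, "z": 0, "wx": 0, "wy": 0, "wz": -0.24, "gripper": 0.1}
    - {"x": 135, "y": -108, "z": 0, "wx": 0, "wy": 0, "wz": -0.36, "gripper": 0.1}
    - {"x": 180, "y": -145, "z": 0, "wx": 0, "wy": 0, "wz": -0.48, "gripper": 0.1}
    - {"x": 225, "y": -182, "z": 0, "wx": 0, "wy": 0, "wz": -0.6, "gripper": 0.1}

```text
time_s: 0.72
tcp_pos: [381.1, -317.5, 200.6]
orientation: [[0.535, 0.845, -0.0], [0.845, -0.535, -0.0], [-0.0, -0.0, -1.0]]
contact_force: [1.3, 0.1, -0.4]
opening: 41.2
gripper_force: 0.0
```

```bash
python3 -c "
from h import *
to(518,-68,100)"
```

```text
t 0.72 p [ 381.1 -317.5  200.6] F [ 1.3  0.1 -0.4] op 41.2
shift [284.1 -17.7 100.6] turn [-0.     0.    -0.564]
```

play_rows:
  motion:
    - {"x": 57, "y": -4, "z": 20, "wx": 0, "wy": 0, "wz": -0.114, "gripper": 0.1}
    - {"x": 114, "y": -7, "z": 40, "wx": 0, "wy": 0, "wz": -0.227, "gripper": 0.1}
    - {"x": 171, "y": -11, "z": 60, "wx": 0, "wy": 0, "wz": -0.34, "gripper": 0.1}
    - {"x": 228, "y": -15, "z": 80, "wx": 0, "wy": 0, "wz": -0.453, "gripper": 0.1}
    - {"x": 284, "y": -18, "z": 100, "wx": 0, "wy": 0, "wz": -0.564, "gripper": 0.1}

```text
time_s: 1.35
tcp_pos: [518.8, -68.7, 100.0]
orientation: [[0.001, 1.0, 0.0], [1.0, -0.001, -0.0], [-0.0, 0.0, -1.0]]
contact_force: [0.6, -0.5, -0.8]
opening: 8.7
gripper_force: 0.0
```

```bash
python3 -c "
from h import *
to(518,-68,5)
snap('wrist','w1')"
```

```text
t 1.35 p [518.8 -68.7 100. ] F [ 0.6 -0.5 -0.8] op 8.7
shift [ 0.7 -0.8 95. ] turn [ 0.     0.    -0.001]
```

View pics/w1.png

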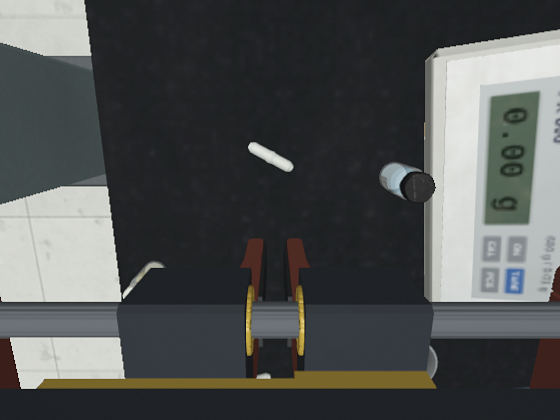

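The wrist view shows bar1 at (271,157), ahead of the fingers, whose centre is near column 275. The large vial at (405,180) is clear of the sweep.

play_rows:
  motion:
    - {"x": 0, "y": 0, "z": 48, "wx": 0, "wy": 0, "wz": 0, "gripper": 0.1}
    - {"x": 0, "y": 0, "z": 80, "wx": 0, "wy": 0, "wz": 0, "gripper": 0.1}
    - {"x": 0, "y": 0, "z": 95, "wx": 0, "wy": 0, "wz": 0, "gripper": 0.1}
    - {"x": 10, "y": 0, "z": 95, "wx": 0, "wy": 0, "wz": 0, "gripper": 0.1}
    - {"x": 22, "y": 0, "z": 95, "wx": 0, "wy": 0, "wz": 0, "gripper": 0.1}

```text
time_s: 2.02
tcp_pos: [519.2, -47.5, 6.9]
orientation: [[0.005, 1.0, 0.002], [1.0, -0.005, 0.0], [0.0, 0.002, -1.0]]
contact_force: [-0.4, -0.8, -0.3]
opening: 8.8
gripper_force: 0.0
```

play_rows:
  motion:
    - {"x": 12, "y": 0, "z": 0, "wx": 0, "wy": 0, "wz": 0, "gripper": 0.1}
    - {"x": 24, "y": 0, "z": 0, "wx": 0, "wy": 0, "wz": 0, "gripper": 0.1}
    - {"x": 38, "y": 1, "z": 0, "wx": 0, "wy": 0, "wz": 0, "gripper": 0.1}
    - {"x": 52, "y": 1, "z": 0, "wx": 0, "wy": 0, "wz": 0, "gripper": 0.1}
    - {"x": 66, "y": 2, "z": 0, "wx": 0, "wy": 0, "wz": 0, "gripper": 0.1}

```text
time_s: 2.65
tcp_pos: [520.5, 18.8, 5.7]
orientation: [[0.004, 1.0, -0.0], [1.0, -0.004, 0.0], [0.0, -0.0, -1.0]]
contact_force: [0.3, 0.2, 0.5]
opening: 9.0
gripper_force: 0.0
```

```bash
python3 -c "
from h import *
to(530,226,6,12)
snap('wrist','w2')"
```

```text
t 2.65 p [520.5  18.8   5.7] F [0.3 0.2 0.5] op 9.0
shift [207.2   8.7  -0.3] turn [-0.    -0.    -0.213]
```

View pics/w2.png

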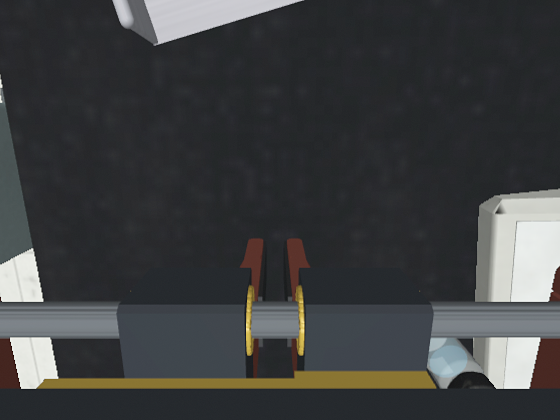

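The bar isn't visible ahead of the fingers, so I'm checking the other cameras.

```bash
python3 -c "
from h import *
snap('side','s2');snap('top','t2')
a=cv2.imread('pics/s2.png')[130:350,180:380];b=cv2.imread('pics/t2.png')[140:265,120:375]
a=cv2.resize(a,(500,550));b=cv2.resize(b,(300,147))
o=np.zeros((550,800,3),np.uint8);o[:,:500]=a;o[:147,500:]=b
cv2.imwrite('pics/o2.png',o)"
```

```text
(no output)
```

View pics/o2.png

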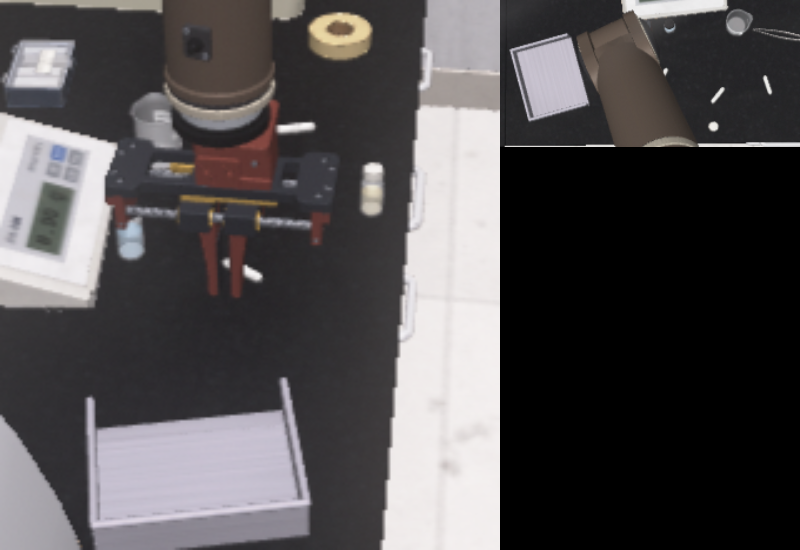

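```bash
python3 -c "
from h import *
print('tips',w('s2',270,248,5),'bar0 side',w('side0',277,238,5))
for p in[(251,147),(290,166)]:print(w('w1',*p,5))
g=cv2.imread('pics/s2.png')
for n in('side0','s2'):
    g=cv2.cvtColor(cv2.imread('pics/'+n+'.png'),cv2.COLOR_BGR2GRAY)[228:248,262:292];ys,xs=np.where(g>150);print(n,len(xs),xs.min()+262,xs.max()+262,ys.min()+228,ys.max()+228,[w(n,xs.min()+262,ys[xs.argmin()]+228,5),w(n,xs.max()+262,ys[xs.argmax()]+228,5)])
d=np.load('pics/w1.npz');E=d['E'];q=np.linalg.inv(E)@[518.8,-68.7,100,1];q=d['K']@q[:3];print('tip px',q/q[2])
"
```

```text
tips [523.3   6.3] bar0 side [513.3 -27.4]
[500.6 -19.9]
[532.6 -35.4]
side0 56 269 284 233 241 [array([532.7, -38.3]), array([497.2, -22.8])]
s2 31 269 284 234 241 [array([532.7, -38.3]), array([497.2, -22.8])]
tip px [272.96222269 243.45160173   1.        ]
```

```bash
python3 -c "
from h import *
d=np.load('pics/s2.npz')
for z in(0,5,10,15,20):
    q=d['K']@(np.linalg.inv(d['E'])@[520.5,18.8,z,1])[:3];print(z,q[:2]/q[2])
i=cv2.imread('pics/s2.png')[220:260,250:300];print((i[20:35,10:30,2].astype(int)-i[20:35,10:30,0]))"
```

```text
0 [270.45600409 253.82490783]
5 [270.39316225 252.0885211 ]
10 [270.329979   250.34270107]
15 [270.26645156 248.58737064]
20 [270.20257711 246.82245189]
[[-2  0  7 26 44 44 37 -2  0 -2 -1  2 19 44 44 42 31 15  4  5]
 [-2 -1  4 27 43 44 39  4  0 -1 -2  0 20 44 43 41 28 16  1  2]
 [-2 -1  5 27 43 44 38  5 -1 -1 -1  1 19 44 44 42 29 15 -1  0]
 [ 0  0  5 26 43 43 37  5 -1 -1 -1  1 20 44 44 41 27  7  1 -1]
 [ 0  0  5 27 43 44 38  4 -1 -1 -1  2 20 45 44 42 28  4 -1 -1]
 [-1 -1  4 26 43 45 38  7 -2  0 -1  2 19 44 45 42 26  1 -1 -1]
 [-1 -2  3 19 43 44 38  7  0  0 -1  1 20 45 44 41 21 -2 -1  0]
 [ 0  1 -1 11 36 44 38  7 -1 -1 -1  1 19 43 44 40 17  0  1 -1]
 [-1  0  0  0  6 12  5  0 -1 -1 -2 -1  6 29 43 38  7 -1  0  0]
 [ 0 -1 -1 -1 -1 -1 -1 -1 -1 -2  0 -2 -1  2  7  5 -1 -1  0  0]
 [-1 -2  0 -1 -1 -2 -1  0 -1 -1 -2  0 -2 -1  0  0  0  0 -2 -2]
 [-2 -1  0 -1 -1 -2  0 -1 -2  0 -1 -1 -2 -1 -1 -1 -1 -1 -2  0]
 [ 0 -2 -3 -2 -1 -1  0  0  0 -1  0 -1 -1 -1 -1 -1  0 -1 -2 -2]
 [-1 -2 -1 -1 -1 -2 -2 -2 -1 -1  1 -2 -2 -2 -1  0 -1 -2 -2 -2]
 [-1 -2 -1 -1 -2 -2 -3 -3 -2 -2 -3 -3 -2 -1  0 -1 -1 -1 -1 -1]]
```

play_rows:
  motion:
    - {"x": 0, "y": 0, "z": 2, "wx": 0, "wy": 0, "wz": 0, "gripper": 0.1}
    - {"x": 0, "y": 0, "z": 3, "wx": 0, "wy": 0, "wz": 0, "gripper": 0.1}

```text
time_s: 3.05
tcp_pos: [520.5, 17.0, 2.5]
orientation: [[0.005, 1.0, -0.0], [1.0, -0.005, -0.0], [-0.0, -0.0, -1.0]]
contact_force: [-0.0, -1.0, -0.6]
opening: 9.1
gripper_force: 0.0
```

The side view puts the fingertips about 10 mm higher than the reported TCP. I'll feel for the worktop gently.

play_rows:
  motion:
    - {"x": 0, "y": 0, "z": 2, "wx": 0, "wy": 0, "wz": 0, "gripper": 0.1}
    - {"x": 0, "y": 0, "z": 4, "wx": 0, "wy": 0, "wz": 0, "gripper": 0.1}

```text
time_s: 3.3
tcp_pos: [520.6, 17.5, -1.4]
orientation: [[0.004, 1.0, -0.0], [1.0, -0.004, -0.0], [-0.0, -0.0, -1.0]]
contact_force: [0.3, -0.4, 0.0]
opening: 8.3
gripper_force: 0.0
```

```bash
python3 -c "
from h import *
to(520,17,0)
snap('side','s3')
i=cv2.imread('pics/s3.png')[220:260,250:300].astype(int);print((i[...,2]-i[...,0])[22:36,10:28])"
```

```text
t 3.3 p [520.6  17.5  -1.4] F [ 0.3 -0.4  0. ] op 8.3
shift [-0.5 -0.6 -1.4] turn [-0.     0.    -0.004]
[[-1  1 -2 14 44 44 40 23 -1 -1 -1 -2 12 43 45 43 33 23]
 [-1 -1 -2 14 45 43 40 24 -1  0 -1 -1 14 44 44 44 38 24]
 [-1  0 -1 14 44 43 41 24  0  1 -1 -1 10 36 44 43 37 24]
 [-1 -2 -2 14 42 44 40 24 -1 -1 -1 -1  9 35 44 43 36 17]
 [-1 -2  0 13 42 44 40 24 -1 -1 -1  0 10 35 45 43 36 11]
 [-1  0 -1 10 34 43 40 26 -2  0 -1 -2  9 35 44 43 34  6]
 [ 0  0  0  6 26 44 41 26 -2 -1  0 -1  9 35 44 43 33  0]
 [-1 -2 -2  0 12 30 20  9 -2 -3 -1 -2  5 26 43 41 27 -2]
 [-2 -2 -1 -2  0  2  0 -1 -2 -1 -2 -2  0  5 16 19  2 -3]
 [-1 -2 -2 -1 -2 -2 -1 -2 -2 -2 -2 -1 -2 -1  0  2 -2 -1]
 [-1 -2 -2 -1 -1 -2 -2 -1 -2 -2 -2 -1 -2 -1 -1  0 -2 -1]
 [-1 -2 -2 -3 -2 -2 -2 -2 -1 -1 -1 -1 -1 -1 -2  0  0 -3]
 [-2 -2 -1 -2 -2 -3 -2 -4 -2 -3 -3 -2  0 -1 -2 -2 -1 -2]
 [-2 -1  0 -2 -2 -2 -3 -1 -1 -2 -3 -3 -3 -1 -2 -2 -2 -1]]
```

play_rows:
  motion:
    - {"x": 0, "y": 0, "z": 2, "wx": 0, "wy": 0, "wz": 0, "gripper": 0.1}
    - {"x": 0, "y": 0, "z": 4, "wx": 0, "wy": 0, "wz": 0, "gripper": 0.1}
    - {"x": 0, "y": 0, "z": 4, "wx": 0, "wy": 0, "wz": 0, "gripper": 0.1}

```text
time_s: 3.72
tcp_pos: [520.4, 17.7, -5.4]
orientation: [[0.004, 1.0, -0.0], [1.0, -0.004, -0.0], [-0.0, -0.0, -1.0]]
contact_force: [0.2, 0.0, -0.0]
opening: 8.9
gripper_force: 0.0
```

play_rows:
  motion:
    - {"x": 0, "y": 0, "z": 1, "wx": 0, "wy": 0, "wz": 0, "gripper": 0.1}
    - {"x": 0, "y": 0, "z": 2, "wx": 0, "wy": 0, "wz": 0, "gripper": 0.1}
    - {"x": 0, "y": 0, "z": 2, "wx": 0, "wy": 0, "wz": 0, "gripper": 0.1}

```text
time_s: 4.1
tcp_pos: [520.6, 17.7, -7.3]
orientation: [[0.004, 1.0, -0.0], [1.0, -0.004, -0.0], [-0.0, -0.0, -1.0]]
contact_force: [0.3, 0.1, 0.1]
opening: 8.8
gripper_force: 0.0
```

play_rows:
  motion:
    - {"x": 0, "y": 0, "z": 1, "wx": 0, "wy": 0, "wz": 0, "gripper": 0.1}
    - {"x": 0, "y": 0, "z": 2, "wx": 0, "wy": 0, "wz": 0, "gripper": 0.1}
    - {"x": 0, "y": 0, "z": 2, "wx": 0, "wy": 0, "wz": 0, "gripper": 0.1}

```text
time_s: 4.47
tcp_pos: [520.6, 17.7, -9.3]
orientation: [[0.004, 1.0, -0.0], [1.0, -0.004, -0.0], [-0.0, -0.0, -1.0]]
contact_force: [0.1, 0.6, 0.9]
opening: 8.7
gripper_force: 0.0
```

play_rows:
  motion:
    - {"x": 0, "y": 0, "z": 1, "wx": 0, "wy": 0, "wz": 0, "gripper": 0.1}
    - {"x": 0, "y": 0, "z": 1.5, "wx": 0, "wy": 0, "wz": 0, "gripper": 0.1}
    - {"x": 0, "y": 0, "z": 1.5, "wx": 0, "wy": 0, "wz": 0, "gripper": 0.1}

```text
time_s: 4.85
tcp_pos: [520.5, 17.7, -10.8]
orientation: [[0.004, 1.0, -0.0], [1.0, -0.004, -0.0], [-0.0, -0.0, -1.0]]
contact_force: [-0.9, -0.2, 0.5]
opening: 9.3
gripper_force: 0.0
```

```bash
python3 -c "
from h import *
to(520,17,0)
snap('side','s4')
i=cv2.imread('pics/s4.png')[220:260,250:300].astype(int);print((i[...,2]-i[...,0])[28:38,10:28])"
```

```text
t 4.85 p [520.5  17.7 -10.8] F [-0.9 -0.2  0.5] op 9.3
shift [ -0.7  -0.5 -10.8] turn [-0.     0.    -0.004]
[[ 1  0  0  9 34 44 43 32  0 -1  0 -1  9 33 44 42 36 17]
 [-1 -2 -1  9 34 44 42 33 -1 -1 -1 -1  9 34 44 43 35 16]
 [-1 -2 -1  9 34 44 42 34 -2 -1  0  0  9 35 44 43 34  8]
 [ 0  0  0  5 26 44 42 33  0  0 -1 -3 10 35 44 42 35  5]
 [-1 -2 -1  0 20 44 40 17 -2 -1 -1  0  7 28 44 44 36  0]
 [-1 -2 -3 -2  1  6  5  1 -1 -2 -2 -1  0 12 36 40 20 -2]
 [-1 -2 -1 -1 -1 -1 -3 -2 -2 -3 -2 -2 -1  0  4  5  3 -1]
 [-1 -1 -1 -1 -2 -2 -2 -2 -1 -3 -3 -2  0 -1 -2 -2 -2  0]
 [-3 -2 -1 -1 -2 -2 -1  0 -1 -1  0 -1 -2 -1 -1 -1 -2 -1]
 [-1 -1 -2 -1 -1 -1 -1 -1 -1 -2 -2 -1  0 -1 -1 -1 -1 -1]]
```

play_rows:
  motion:
    - {"x": 0, "y": 0, "z": 0.7, "wx": 0, "wy": 0, "wz": 0, "gripper": 0.1}
    - {"x": 0, "y": 0, "z": 1.2, "wx": 0, "wy": 0, "wz": 0, "gripper": 0.1}
    - {"x": 0, "y": 0, "z": 1.2, "wx": 0, "wy": 0, "wz": 0, "gripper": 0.1}

```text
time_s: 5.28
tcp_pos: [520.6, 17.7, -12.0]
orientation: [[0.004, 1.0, -0.0], [1.0, -0.004, -0.0], [-0.0, -0.0, -1.0]]
contact_force: [-0.5, 0.0, 0.6]
opening: 8.7
gripper_force: 0.0
```

play_rows:
  motion:
    - {"x": 0, "y": 0, "z": 0.7, "wx": 0, "wy": 0, "wz": 0, "gripper": 0.1}
    - {"x": 0, "y": 0, "z": 1.2, "wx": 0, "wy": 0, "wz": 0, "gripper": 0.1}
    - {"x": 0, "y": 0, "z": 1.2, "wx": 0, "wy": 0, "wz": 0, "gripper": 0.1}

```text
time_s: 5.65
tcp_pos: [520.5, 17.7, -13.2]
orientation: [[0.004, 1.0, -0.0], [1.0, -0.004, -0.0], [-0.0, -0.0, -1.0]]
contact_force: [0.4, 0.7, -0.3]
opening: 8.5
gripper_force: 0.0
```

play_rows:
  motion:
    - {"x": 0, "y": 0, "z": 0.7, "wx": 0, "wy": 0, "wz": 0, "gripper": 0.1}
    - {"x": 0, "y": 0, "z": 1.2, "wx": 0, "wy": 0, "wz": 0, "gripper": 0.1}
    - {"x": 0, "y": 0, "z": 1.2, "wx": 0, "wy": 0, "wz": 0, "gripper": 0.1}

```text
time_s: 6.02
tcp_pos: [520.6, 17.7, -14.4]
orientation: [[0.004, 1.0, -0.0], [1.0, -0.004, -0.0], [-0.0, -0.0, -1.0]]
contact_force: [0.9, 0.0, -0.6]
opening: 8.8
gripper_force: 0.0
```

```bash
python3 -c "
from h import *
to(520,17,0)
snap('side','s5');snap('wrist','w5')
i=cv2.imread('pics/s5.png')[220:260,250:300].astype(int);print((i[...,2]-i[...,0])[30:38,10:28])
a=cv2.imread('pics/w5.png')[180:300,200:360];b=cv2.imread('pics/s5.png')[220:265,240:300]
o=np.zeros((300,800,3),np.uint8);o[:,:400]=cv2.resize(a,(400,300));o[:,400:]=cv2.resize(b,(400,300));cv2.imwrite('pics/o5.png',o)"
```

```text
t 6.03 p [520.6  17.7 -14.4] F [ 0.9  0.  -0.6] op 8.8
shift [ -0.7  -0.6 -14.4] turn [-0.     0.    -0.004]
[[-1 -1 -2  9 34 44 42 33  0  0 -1 -1  8 35 43 46 44 17]
 [-2 -2 -1 10 35 44 44 34 -1 -2 -1 -1  6 28 44 46 48 11]
 [-1 -2 -1  5 26 43 43 33 -1 -1 -2  0  6 28 44 45 39  5]
 [-1 -1 -2  5 27 44 40 27 -1 -2  0 -2  5 28 44 44 37 -1]
 [-2 -2 -2 -1  4 14 11  0 -2 -3 -1 -2  2 21 44 42 27 -1]
 [-1  1 -1 -1 -1  0 -1 -2 -1 -2 -2 -2 -1  1  7 10  2 -1]
 [-1 -1  0 -1 -2 -2 -1 -1 -2 -2 -1 -2  0 -1 -1  0  0 -1]
 [-1 -1 -2  0 -2 -1 -1 -1 -1  0 -2 -1 -2  0 -1  0 -1 -1]]
```

View pics/o5.png

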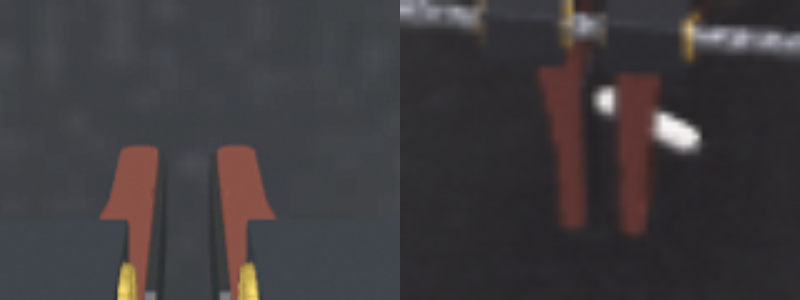

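play_rows:
  motion:
    - {"x": 0, "y": 0, "z": 0.7, "wx": 0, "wy": 0, "wz": 0, "gripper": 0.1}
    - {"x": 0, "y": 0, "z": 1.2, "wx": 0, "wy": 0, "wz": 0, "gripper": 0.1}

```text
time_s: 6.38
tcp_pos: [520.6, 17.7, -15.6]
orientation: [[0.004, 1.0, 0.0], [1.0, -0.004, -0.0], [-0.0, 0.0, -1.0]]
contact_force: [0.5, -0.0, 0.3]
opening: 8.4
gripper_force: 0.0
```

play_rows:
  motion:
    - {"x": 0, "y": 0, "z": 0.7, "wx": 0, "wy": 0, "wz": 0, "gripper": 0.1}
    - {"x": 0, "y": 0, "z": 1.2, "wx": 0, "wy": 0, "wz": 0, "gripper": 0.1}

```text
time_s: 6.62
tcp_pos: [520.6, 17.7, -16.8]
orientation: [[0.004, 1.0, -0.0], [1.0, -0.004, -0.0], [-0.0, -0.0, -1.0]]
contact_force: [0.2, 0.4, -0.0]
opening: 8.7
gripper_force: 0.0
```

play_rows:
  motion:
    - {"x": 0, "y": 0, "z": 0.7, "wx": 0, "wy": 0, "wz": 0, "gripper": 0.1}
    - {"x": 0, "y": 0, "z": 1.2, "wx": 0, "wy": 0, "wz": 0, "gripper": 0.1}

```text
time_s: 6.88
tcp_pos: [520.6, 17.7, -18.0]
orientation: [[0.004, 1.0, 0.0], [1.0, -0.004, -0.0], [-0.0, 0.0, -1.0]]
contact_force: [-0.6, 0.7, -0.2]
opening: 8.7
gripper_force: 0.0
```

play_rows:
  motion:
    - {"x": 0, "y": 0, "z": 0.7, "wx": 0, "wy": 0, "wz": 0, "gripper": 0.1}
    - {"x": 0, "y": 0, "z": 1.2, "wx": 0, "wy": 0, "wz": 0, "gripper": 0.1}

```text
time_s: 7.12
tcp_pos: [520.6, 17.7, -19.2]
orientation: [[0.004, 1.0, -0.0], [1.0, -0.004, -0.0], [-0.0, -0.0, -1.0]]
contact_force: [-0.6, 0.4, -0.1]
opening: 8.6
gripper_force: 0.0
```

```bash
python3 -c "
from h import *
to(520,17,0)
print(robot.observe()['joint_efforts'].round(1))
snap('side','s6')
i=cv2.imread('pics/s6.png')[220:260,250:300].astype(int);print((i[...,2]-i[...,0])[30:38,10:28])"
```

```text
t 7.12 p [520.6  17.7 -19.2] F [-0.6  0.4 -0.1] op 8.6
shift [ -0.7  -0.6 -19.2] turn [-0.     0.    -0.004]
[  0.  -56.   -5.1 -17.6  -0.   -0.    0. ]
[[-2 -1  0  8 34 43 43 34  0 -1 -1 -2  9 34 44 46 51 22]
 [-2 -2 -1  9 34 44 43 33 -1  0 -2 -1  9 35 44 44 41 21]
 [-2 -2 -2  4 26 44 42 33 -2  0 -1 -1  6 28 44 42 37 15]
 [-2 -1 -3  4 27 43 43 35 -1 -2 -1 -1  5 26 43 43 39 10]
 [-1 -2 -3  6 26 44 44 37 -2 -3 -3 -2  4 26 44 44 37  5]
 [-1 -1 -2  1 11 35 39 18 -2 -3 -4 -3  5 27 44 43 38 -1]
 [-2 -1 -2 -2  0  3  5  0 -2 -2 -2 -1 -1 11 33 31 18 -2]
 [ 0 -1 -1 -2 -1 -1 -2 -2 -2 -1 -2 -1 -2  0  3  4  0 -1]]
```

play_rows:
  motion:
    - {"x": 0, "y": 0, "z": 0.6, "wx": 0, "wy": 0, "wz": 0, "gripper": 0.1}
    - {"x": 0, "y": 0, "z": 1, "wx": 0, "wy": 0, "wz": 0, "gripper": 0.1}

```text
time_s: 7.42
tcp_pos: [520.6, 17.7, -20.2]
orientation: [[0.004, 1.0, 0.0], [1.0, -0.004, -0.0], [-0.0, 0.0, -1.0]]
contact_force: [-0.0, 0.5, -0.2]
opening: 8.6
gripper_force: 0.0
```

play_rows:
  motion:
    - {"x": 0, "y": 0, "z": 0.6, "wx": 0, "wy": 0, "wz": 0, "gripper": 0.1}
    - {"x": 0, "y": 0, "z": 1, "wx": 0, "wy": 0, "wz": 0, "gripper": 0.1}

```text
time_s: 7.68
tcp_pos: [520.6, 17.7, -21.2]
orientation: [[0.004, 1.0, -0.0], [1.0, -0.004, -0.0], [-0.0, -0.0, -1.0]]
contact_force: [0.3, 0.5, -0.8]
opening: 8.6
gripper_force: 0.0
```

play_rows:
  motion:
    - {"x": 0, "y": 0, "z": 0.6, "wx": 0, "wy": 0, "wz": 0, "gripper": 0.1}
    - {"x": 0, "y": 0, "z": 1, "wx": 0, "wy": 0, "wz": 0, "gripper": 0.1}

```text
time_s: 7.92
tcp_pos: [520.6, 17.7, -21.5]
orientation: [[0.004, 1.0, 0.0], [1.0, -0.004, -0.0], [-0.0, 0.0, -1.0]]
contact_force: [-4.0, -0.7, 13.3]
opening: 8.6
gripper_force: 6.3
```

play_rows:
  motion:
    - {"x": 0, "y": 0, "z": 0.6, "wx": 0, "wy": 0, "wz": 0, "gripper": 0.1}
    - {"x": 0, "y": 0, "z": 1, "wx": 0, "wy": 0, "wz": 0, "gripper": 0.1}

```text
time_s: 8.18
tcp_pos: [520.7, 17.7, -21.6]
orientation: [[0.004, 1.0, 0.0], [1.0, -0.004, -0.001], [-0.001, 0.0, -1.0]]
contact_force: [-7.1, -0.5, 25.0]
opening: 9.0
gripper_force: 12.2
```

```bash
python3 -c "
from h import *
snap('side','s7')
i=cv2.imread('pics/s7.png')[220:260,250:300].astype(int);print((i[...,2]-i[...,0])[33:39,10:28])"
```

```text
[[-1 -1 -2  4 27 43 42 33  0 -2 -2 -1  6 27 43 43 38 16]
 [-1 -1 -1  4 26 43 44 36 -1 -3 -4 -2  5 27 44 43 37  5]
 [-2 -2 -1  5 26 43 44 37 -2 -2 -3 -2  5 25 43 43 38  4]
 [-2 -2 -1 -1 11 32 30 18 -2 -2  0 -2  5 27 43 43 36 -1]
 [-1 -2 -2 -1  0  3  3  0 -2 -1 -2 -1 -1  5 18 31 17 -1]
 [-1 -1 -2 -2 -2 -1 -2 -2 -3 -2 -1 -2 -2 -2  0  2  0 -2]]
```

The worktop is at a reported TCP z of -21.4. I'll sweep with TCP z at -17 and restart from behind bar1.

play_rows:
  motion:
    - {"x": 0, "y": -2, "z": -35, "wx": 0, "wy": 0, "wz": 0, "gripper": 0.1}
    - {"x": -45, "y": -2, "z": -35, "wx": 0, "wy": 0, "wz": 0, "gripper": 0.1}
    - {"x": -87, "y": -2, "z": -35, "wx": 0, "wy": 0, "wz": 0, "gripper": 0.1}
    - {"x": -87, "y": -2, "z": -20, "wx": 0, "wy": 0, "wz": 0, "gripper": 0.1}
    - {"x": -87, "y": -2, "z": -6, "wx": 0, "wy": 0, "wz": 0, "gripper": 0.1}

```text
time_s: 8.85
tcp_pos: [518.2, -68.8, -17.9]
orientation: [[0.004, 1.0, 0.0], [1.0, -0.004, 0.001], [0.001, 0.0, -1.0]]
contact_force: [0.6, 0.6, -0.1]
opening: 8.8
gripper_force: 0.0
```

play_rows:
  motion:
    - {"x": 14, "y": 0, "z": 0, "wx": 0, "wy": 0, "wz": 0, "gripper": 0.1}
    - {"x": 26, "y": 0, "z": 0, "wx": 0, "wy": 0, "wz": 0, "gripper": 0.1}
    - {"x": 38, "y": 0, "z": 0, "wx": 0, "wy": 0, "wz": 0, "gripper": 0.1}
    - {"x": 50, "y": 0, "z": 0, "wx": 0, "wy": 0, "wz": 0, "gripper": 0.1}
    - {"x": 64, "y": 0, "z": 0, "wx": 0, "wy": 0, "wz": 0, "gripper": 0.1}

```text
time_s: 9.48
tcp_pos: [518.6, -4.3, -16.9]
orientation: [[0.004, 1.0, 0.0], [1.0, -0.004, -0.0], [-0.0, 0.0, -1.0]]
contact_force: [-0.6, -0.2, 0.5]
opening: 8.8
gripper_force: 0.1
```

```bash
cat >>h.py <<'E'
def bars(fn,z=5):
    g=cv2.imread('pics/'+fn+'.png');m=(g.min(2)>140).astype(np.uint8)
    n,l,st,c=cv2.connectedComponentsWithStats(m)
    for k in range(1,n):
        if 20<st[k,4]<3000:
            ys,xs=np.where(l==k);r=cv2.minAreaRect(np.c_[xs,ys].astype(np.float32));b=cv2.boxPoints(r)
            L=sorted(r[1]);print(st[k,4],np.round(r[0]),np.round(r[1],1),'world',w(fn,*r[0],z))
E
python3 -c "
from h import *
to(530,226,-17,12)
snap('wrist','w8');bars('w8')"
```

```text
t 9.47 p [518.6  -4.3 -16.9] F [-0.6 -0.2  0.5] op 8.8
shift [2.303e+02 1.050e+01 1.000e-01] turn [ 0.     0.    -0.213]
1495 [266. 228.] [21. 81.] world [515.5  11.7]
593 [  2. 269.] [67.7 14.3] world [377.7  -9.8]
2020 [274. 328.] [49. 57.] world [519.4 -45.5]
121 [365. 370.] [120.   0.] world [570.5 -72.4]
```

play_rows:
  motion:
    - {"x": 18, "y": 0, "z": 0, "wx": 0, "wy": 0, "wz": 0, "gripper": 0.1}
    - {"x": 36, "y": 1, "z": 0, "wx": 0, "wy": 0, "wz": 0, "gripper": 0.1}
    - {"x": 54, "y": 1, "z": 0, "wx": 0, "wy": 0, "wz": 0, "gripper": 0.1}
    - {"x": 72, "y": 2, "z": 0, "wx": 0, "wy": 0, "wz": -0.02, "gripper": 0.1}
    - {"x": 90, "y": 3, "z": 0, "wx": 0, "wy": 0, "wz": -0.05, "gripper": 0.1}

```text
time_s: 10.15
tcp_pos: [521.9, 86.1, -17.2]
orientation: [[-0.048, 0.999, 0.0], [0.999, 0.048, -0.0], [-0.0, 0.0, -1.0]]
contact_force: [0.9, 0.2, 1.2]
opening: 8.6
gripper_force: 0.0
```

```bash
python3 -c "
from h import *
to(530,226,-17,12)
snap('wrist','w9');bars('w9')"
```

```text
t 10.15 p [521.9  86.1 -17.2] F [0.9 0.2 1.2] op 8.6
shift [139.3  14.8  -0.2] turn [ 0.     0.    -0.161]
1744 [497.  53.] [106.7  16.9] world [616.8 188.6]
1404 [266. 228.] [19. 80.] world [517.7 102. ]
61 [  3. 295.] [12.2  5.6] world [379.8  58.2]
71 [ 14. 352.] [31.6  2.9] world [380.8  23.2]
1688 [514. 366.] [49. 44.] world [660.6  27.6]
```

Works well: the bar stays square on the fingers.

play_rows:
  motion:
    - {"x": 17, "y": 2, "z": 0, "wx": 0, "wy": 0, "wz": -0.03, "gripper": 0.1}
    - {"x": 34, "y": 4, "z": 0, "wx": 0, "wy": 0, "wz": -0.06, "gripper": 0.1}
    - {"x": 51, "y": 6, "z": 0, "wx": 0, "wy": 0, "wz": -0.09, "gripper": 0.1}
    - {"x": 68, "y": 7, "z": 0, "wx": 0, "wy": 0, "wz": -0.12, "gripper": 0.1}
    - {"x": 85, "y": 9, "z": 0, "wx": 0, "wy": 0, "wz": -0.16, "gripper": 0.1}

```text
time_s: 10.82
tcp_pos: [526.9, 171.2, -17.2]
orientation: [[-0.207, 0.978, -0.0], [0.978, 0.207, -0.0], [-0.0, -0.0, -1.0]]
contact_force: [-0.1, -0.1, 1.2]
opening: 8.6
gripper_force: 0.0
```

```bash
python3 -c "
from h import *
to(530,226,-17,12)
snap('wrist','w10');bars('w10')"
```

```text
t 10.82 p [526.9 171.2 -17.2] F [-0.1 -0.1  1.2] op 8.6
shift [52.9 14.4 -0.2] turn [-0.     0.    -0.001]
93 [106. 344.] [11.  9.] world [446.9 102.6]
```

View pics/w10.png

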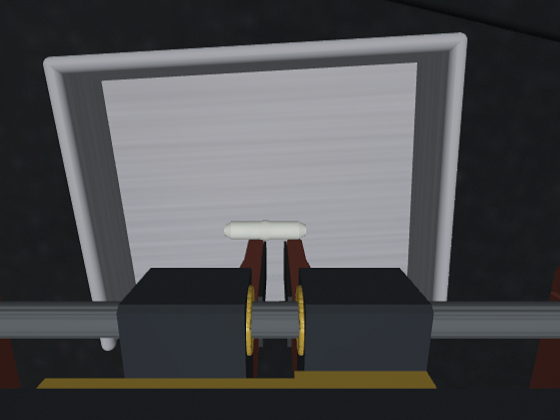

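Bar1 is at (266,230), inside the pan and square on the fingers. I'll push it deeper, back off, lift and go to bar2.

play_rows:
  motion:
    - {"x": 16, "y": 3, "z": 0, "wx": 0, "wy": 0, "wz": 0, "gripper": 0.1}
    - {"x": 32, "y": 6, "z": 0, "wx": 0, "wy": 0, "wz": 0, "gripper": 0.1}
    - {"x": 46, "y": 9, "z": 0, "wx": 0, "wy": 0, "wz": 0, "gripper": 0.1}
    - {"x": 50, "y": 9, "z": 0, "wx": 0, "wy": 0, "wz": 0, "gripper": 0.1}
    - {"x": 40, "y": 9, "z": 0, "wx": 0, "wy": 0, "wz": 0, "gripper": 0.1}

```text
time_s: 11.5
tcp_pos: [527.2, 211.7, -17.2]
orientation: [[-0.206, 0.978, -0.0], [0.978, 0.206, 0.0], [0.0, -0.0, -1.0]]
contact_force: [-0.7, -0.3, -0.3]
opening: 9.1
gripper_force: 0.0
```

play_rows:
  motion:
    - {"x": 0, "y": 0, "z": -50, "wx": 0, "wy": 0, "wz": 0, "gripper": 0.1}
    - {"x": 0, "y": 0, "z": -80, "wx": 0, "wy": 0, "wz": 0, "gripper": 0.1}
    - {"x": -50, "y": 0, "z": -100, "wx": 0, "wy": 0, "wz": 0.05, "gripper": 0.1}
    - {"x": -100, "y": 0, "z": -100, "wx": 0, "wy": 0, "wz": 0.13, "gripper": 0.1}
    - {"x": -150, "y": 0, "z": -100, "wx": 0, "wy": 0, "wz": 0.21, "gripper": 0.1}

```text
time_s: 12.12
tcp_pos: [558.5, 60.7, 83.3]
orientation: [[0.008, 1.0, 0.001], [1.0, -0.008, -0.001], [-0.001, 0.001, -1.0]]
contact_force: [0.7, 0.4, 1.0]
opening: 9.0
gripper_force: 0.0
```

```bash
python3 -c "
from h import *
to(480,-180,-17,0)
snap('wrist','w11');bars('w11')"
```

```text
t 12.12 p [558.5  60.7  83.3] F [0.7 0.4 1. ] op 9.0
shift [-241.3  -76.5  100.5] turn [ 0.001  0.001 -0.008]
2793 [16. 64.] [129.  32.] world [373.7 170.8]
1096 [102.  63.] [138.1   8.2] world [435.7 171.1]
542 [335.  32.] [66.6  8.2] world [603.1 190.6]
330 [552.  14.] [28. 13.] world [755.4 200.8]
2474 [ 33. 274.] [54. 66.] world [355.5   6.7]
2873 [ 45. 358.] [54.6 63.1] world [351.2 -76. ]
```

play_rows:
  motion:
    - {"x": -48, "y": -15, "z": 0, "wx": 0, "wy": 0, "wz": 0, "gripper": 0.1}
    - {"x": -96, "y": -30, "z": 0, "wx": 0, "wy": 0, "wz": 0, "gripper": 0.1}
    - {"x": -144, "y": -46, "z": 0, "wx": 0, "wy": 0, "wz": 0, "gripper": 0.1}
    - {"x": -192, "y": -61, "z": 0, "wx": 0, "wy": 0, "wz": 0, "gripper": 0.1}
    - {"x": -241, "y": -77, "z": 0, "wx": 0, "wy": 0, "wz": 0, "gripper": 0.1}

```text
time_s: 12.8
tcp_pos: [478.9, -179.2, 82.9]
orientation: [[0.005, 1.0, -0.0], [1.0, -0.005, -0.001], [-0.001, -0.0, -1.0]]
contact_force: [1.0, -0.1, -0.0]
opening: 8.9
gripper_force: 0.0
```

play_rows:
  motion:
    - {"x": 0, "y": 0, "z": 50, "wx": 0, "wy": 0, "wz": 0, "gripper": 0.1}
    - {"x": 0, "y": 0, "z": 85, "wx": 0, "wy": 0, "wz": 0, "gripper": 0.1}
    - {"x": 0, "y": 0, "z": 100, "wx": 0, "wy": 0, "wz": 0, "gripper": 0.1}
    - {"x": 6, "y": 0, "z": 100, "wx": 0, "wy": 0, "wz": 0, "gripper": 0.1}

```text
time_s: 13.3
tcp_pos: [479.6, -170.8, -17.6]
orientation: [[0.005, 1.0, -0.002], [1.0, -0.005, 0.0], [0.0, -0.002, -1.0]]
contact_force: [0.2, 0.5, 0.5]
opening: 8.9
gripper_force: 0.0
```

```bash
python3 -c "
from h import *
to(480,-110,-17,0)
snap('wrist','w12');bars('w12')"
```

```text
t 13.3 p [ 479.6 -170.8  -17.6] F [0.2 0.5 0.5] op 8.9
shift [60.8  0.1 -0.6] turn [-0.002 -0.    -0.005]
1390 [265. 204.] [81.8 19.4] world [ 475.8 -142. ]
2125 [534. 274.] [53. 50.] world [ 615.5 -179.8]
91 [504. 363.] [ 1.8 55. ] world [ 608.5 -233.8]
80 [513. 363.] [ 1.7 50.7] world [ 613.9 -233.9]
```

play_rows:
  motion:
    - {"x": 12, "y": 0, "z": 0, "wx": 0, "wy": 0, "wz": 0, "gripper": 0.1}
    - {"x": 24, "y": 0, "z": 0, "wx": 0, "wy": 0, "wz": 0, "gripper": 0.1}
    - {"x": 36, "y": 0, "z": 0, "wx": 0, "wy": 0, "wz": 0, "gripper": 0.1}
    - {"x": 48, "y": 0, "z": 0, "wx": 0, "wy": 0, "wz": 0, "gripper": 0.1}
    - {"x": 60, "y": 0, "z": 0, "wx": 0, "wy": 0, "wz": 0, "gripper": 0.1}

```text
time_s: 13.98
tcp_pos: [480.6, -109.5, -17.1]
orientation: [[0.004, 1.0, 0.0], [1.0, -0.004, -0.0], [-0.0, 0.0, -1.0]]
contact_force: [-0.2, -0.4, 1.0]
opening: 9.0
gripper_force: 0.0
```

```bash
python3 -c "
from h import *
to(505,210,-17,12)
snap('wrist','w13');bars('w13')"
```

```text
t 13.97 p [ 480.6 -109.5  -17.1] F [-0.2 -0.4  1. ] op 9.0
shift [ 3.196e+02  2.320e+01 -1.000e-01] turn [ 0.     0.    -0.213]
501 [22.  4.] [44.1 18.1] world [373.4   7.8]
257 [551. 125.] [13.9 40.7] world [610.9 -43.2]
1385 [252. 228.] [19. 79.] world [470.  -93.4]
46 [132. 285.] [ 3.3 16.3] world [ 406.3 -124.5]
1446 [512. 368.] [37. 48.] world [ 615.6 -176.8]
```

play_rows:
  motion:
    - {"x": -10, "y": -4, "z": 0, "wx": 0, "wy": 0, "wz": 0.05, "gripper": 0.1}
    - {"x": -10, "y": -11, "z": 0, "wx": 0, "wy": 0, "wz": 0.1, "gripper": 0.1}
    - {"x": 0, "y": -11, "z": 0, "wx": 0, "wy": 0, "wz": 0.1, "gripper": 0.1}
    - {"x": 12, "y": -10, "z": 0, "wx": 0, "wy": 0, "wz": 0.1, "gripper": 0.1}
    - {"x": 25, "y": -8, "z": 0, "wx": 0, "wy": 0, "wz": 0.1, "gripper": 0.1}

```text
time_s: 14.65
tcp_pos: [473.0, -84.4, -17.1]
orientation: [[0.103, 0.995, 0.0], [0.995, -0.103, 0.0], [0.0, 0.0, -1.0]]
contact_force: [0.0, -0.8, -0.1]
opening: 9.0
gripper_force: 0.0
```

play_rows:
  motion:
    - {"x": 17, "y": 0.5, "z": 0, "wx": 0, "wy": 0, "wz": 0, "gripper": 0.1}
    - {"x": 34, "y": 1, "z": 0, "wx": 0, "wy": 0, "wz": 0, "gripper": 0.1}
    - {"x": 51, "y": 1.5, "z": 0, "wx": 0, "wy": 0, "wz": 0, "gripper": 0.1}
    - {"x": 68, "y": 2, "z": 0, "wx": 0, "wy": 0, "wz": 0, "gripper": 0.1}
    - {"x": 85, "y": 3, "z": 0, "wx": 0, "wy": 0, "wz": 0, "gripper": 0.1}

```text
time_s: 15.28
tcp_pos: [484.6, 0.0, -17.2]
orientation: [[0.104, 0.995, 0.0], [0.995, -0.104, -0.0], [-0.0, 0.0, -1.0]]
contact_force: [0.7, 0.0, -0.3]
opening: 8.7
gripper_force: 0.0
```

```bash
python3 -c "
from h import *
to(515,194,-17,12)
snap('wrist','w14');bars('w14')"
```

```text
t 15.28 p [484.6   0.  -17.2] F [ 0.7  0.  -0.3] op 8.7
shift [196.1  10.1  -0.2] turn [ 0.     0.    -0.313]
1847 [15. 62.] [ 30. 115.] world [380.  105.6]
1438 [272. 228.] [21. 81.] world [485.7  16.2]
2102 [ 41. 278.] [46. 80.] world [362.9   1.7]
410 [528. 295.] [12. 39.] world [617.6 -34.8]
1670 [275. 324.] [57.4 36.9] world [481.6 -38. ]
```

play_rows:
  motion:
    - {"x": 18, "y": 1, "z": 0, "wx": 0, "wy": 0, "wz": 0, "gripper": 0.1}
    - {"x": 36, "y": 2, "z": 0, "wx": 0, "wy": 0, "wz": -0.03, "gripper": 0.1}
    - {"x": 54, "y": 3, "z": 0, "wx": 0, "wy": 0, "wz": -0.06, "gripper": 0.1}
    - {"x": 72, "y": 4, "z": 0, "wx": 0, "wy": 0, "wz": -0.09, "gripper": 0.1}
    - {"x": 90, "y": 5, "z": 0, "wx": 0, "wy": 0, "wz": -0.12, "gripper": 0.1}

```text
time_s: 15.95
tcp_pos: [499.0, 89.0, -17.2]
orientation: [[-0.018, 1.0, 0.0], [1.0, 0.018, -0.0], [-0.0, 0.0, -1.0]]
contact_force: [0.3, 0.2, 0.2]
opening: 9.1
gripper_force: 0.0
```

```bash
python3 -c "
from h import *
to(515,194,-17,12)
snap('wrist','w15');bars('w15')"
```

```text
t 15.95 p [499.   89.  -17.2] F [0.3 0.2 0.2] op 9.1
shift [104.7  18.   -0.2] turn [ 0.     0.    -0.191]
1288 [ 8. 68.] [136.  17.] world [379.  178.2]
1683 [550.  54.] [108.  17.] world [620.8 188.6]
1405 [272. 228.] [81. 19.] world [498.  105.1]
311 [ 38. 298.] [16.8 32.4] world [374.4  64.2]
2097 [ 36. 360.] [54.3 45.9] world [367.7  25.5]
```

play_rows:
  motion:
    - {"x": 17, "y": 2, "z": 0, "wx": 0, "wy": 0, "wz": -0.03, "gripper": 0.1}
    - {"x": 34, "y": 4, "z": 0, "wx": 0, "wy": 0, "wz": -0.07, "gripper": 0.1}
    - {"x": 51, "y": 6, "z": 0, "wx": 0, "wy": 0, "wz": -0.11, "gripper": 0.1}
    - {"x": 68, "y": 9, "z": 0, "wx": 0, "wy": 0, "wz": -0.15, "gripper": 0.1}
    - {"x": 85, "y": 11, "z": 0, "wx": 0, "wy": 0, "wz": -0.19, "gripper": 0.1}

```text
time_s: 16.62
tcp_pos: [508.6, 174.2, -17.2]
orientation: [[-0.207, 0.978, 0.0], [0.978, 0.207, 0.0], [0.0, 0.0, -1.0]]
contact_force: [0.9, 0.5, 0.0]
opening: 8.6
gripper_force: 0.0
```

play_rows:
  motion:
    - {"x": 10, "y": 2, "z": 0, "wx": 0, "wy": 0, "wz": 0, "gripper": 0.1}
    - {"x": 20, "y": 4, "z": 0, "wx": 0, "wy": 0, "wz": 0, "gripper": 0.1}
    - {"x": 10, "y": 4, "z": 0, "wx": 0, "wy": 0, "wz": 0, "gripper": 0.1}

```text
time_s: 17.0
tcp_pos: [510.1, 184.8, -17.1]
orientation: [[-0.207, 0.978, 0.0], [0.978, 0.207, 0.001], [0.001, 0.0, -1.0]]
contact_force: [-0.7, 0.4, 1.0]
opening: 8.9
gripper_force: 0.0
```

```bash
python3 -c "
from h import *
to(480,-285,-17,0)
snap('wrist','w16')"
```

```text
t 17.0 p [510.1 184.8 -17.1] F [-0.7  0.4  1. ] op 8.9
shift [-4.535e+02 -1.265e+02 -4.000e-01] turn [ 0.    -0.001  0.208]
```

View pics/w16.png

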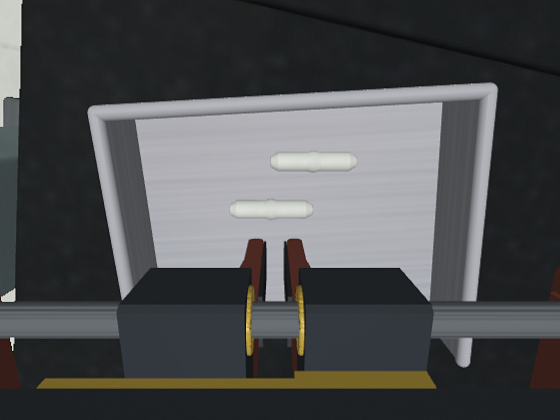

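Both bars are in the pan, at (313,161) and (271,209). Next is bar3.

play_rows:
  motion:
    - {"x": 0, "y": 0, "z": -50, "wx": 0, "wy": 0, "wz": 0, "gripper": 0.1}
    - {"x": 0, "y": 0, "z": -90, "wx": 0, "wy": 0, "wz": 0, "gripper": 0.1}
    - {"x": -50, "y": -12, "z": -100, "wx": 0, "wy": 0, "wz": 0.07, "gripper": 0.1}
    - {"x": -100, "y": -24, "z": -100, "wx": 0, "wy": 0, "wz": 0.14, "gripper": 0.1}
    - {"x": -150, "y": -36, "z": -100, "wx": 0, "wy": 0, "wz": 0.208, "gripper": 0.1}

```text
time_s: 17.68
tcp_pos: [505.4, 26.2, 83.2]
orientation: [[0.006, 1.0, 0.001], [1.0, -0.006, -0.001], [-0.001, 0.001, -1.0]]
contact_force: [0.6, -0.9, 0.2]
opening: 8.7
gripper_force: 0.0
```

play_rows:
  motion:
    - {"x": -58, "y": -1, "z": 0, "wx": 0, "wy": 0, "wz": 0, "gripper": 0.1}
    - {"x": -116, "y": -2, "z": 0, "wx": 0, "wy": 0, "wz": 0, "gripper": 0.1}
    - {"x": -174, "y": -4, "z": 0, "wx": 0, "wy": 0, "wz": 0, "gripper": 0.1}
    - {"x": -232, "y": -6, "z": 0, "wx": 0, "wy": 0, "wz": 0, "gripper": 0.1}
    - {"x": -290, "y": -8, "z": 0, "wx": 0, "wy": 0, "wz": 0, "gripper": 0.1}

```text
time_s: 18.3
tcp_pos: [495.8, -263.8, 83.0]
orientation: [[0.004, 1.0, -0.0], [1.0, -0.004, -0.001], [-0.001, -0.0, -1.0]]
contact_force: [0.6, -0.7, -0.1]
opening: 8.8
gripper_force: 0.0
```

```bash
python3 -c "
from h import *
to(495,-285,-17,0)
snap('wrist','w17');bars('w17')"
```

```text
t 18.3 p [ 495.8 -263.8   83. ] F [ 0.6 -0.7 -0.1] op 8.8
shift [-21.1  -0.7 100. ] turn [-0.     0.001 -0.004]
638 [126.  12.] [23. 31.] world [ 394.1 -120.5]
494 [155.  28.] [25.  24.6] world [ 413.  -131.1]
195 [405. 209.] [  4.5 121.1] world [ 601.2 -263.4]
184 [415. 210.] [  4.9 118.6] world [ 609.8 -264.1]
545 [273. 188.] [11.7 50.6] world [ 496.  -246.1]
276 [267. 368.] [19. 20.] world [ 489.4 -411.9]
```

play_rows:
  motion:
    - {"x": -22, "y": 0, "z": 20, "wx": 0, "wy": 0, "wz": 0, "gripper": 0.1}
    - {"x": -22, "y": 1, "z": 65, "wx": 0, "wy": 0, "wz": 0, "gripper": 0.1}
    - {"x": -22, "y": 1, "z": 92, "wx": 0, "wy": 0, "wz": 0, "gripper": 0.1}
    - {"x": -22, "y": 1, "z": 100, "wx": 0, "wy": 0, "wz": 0, "gripper": 0.1}
    - {"x": -12, "y": 1, "z": 100, "wx": 0, "wy": 0, "wz": 0, "gripper": 0.1}

```text
time_s: 18.98
tcp_pos: [497.6, -273.4, -17.1]
orientation: [[0.004, 1.0, -0.0], [1.0, -0.004, -0.0], [-0.0, -0.0, -1.0]]
contact_force: [0.6, 0.4, -0.0]
opening: 8.8
gripper_force: 0.0
```

play_rows:
  motion:
    - {"x": 12, "y": 0, "z": 0, "wx": 0, "wy": 0, "wz": 0, "gripper": 0.1}
    - {"x": 24, "y": 0, "z": 0, "wx": 0, "wy": 0, "wz": 0, "gripper": 0.1}
    - {"x": 36, "y": 0, "z": 0, "wx": 0, "wy": 0, "wz": 0, "gripper": 0.1}
    - {"x": 49, "y": 0, "z": 0, "wx": 0, "wy": 0, "wz": 0, "gripper": 0.1}
    - {"x": 62, "y": 0, "z": 0, "wx": 0, "wy": 0, "wz": 0, "gripper": 0.1}

```text
time_s: 19.6
tcp_pos: [498.3, -209.6, -17.0]
orientation: [[0.002, 1.0, 0.0], [1.0, -0.002, -0.0], [-0.0, 0.0, -1.0]]
contact_force: [-0.2, -0.0, -0.4]
opening: 8.7
gripper_force: 0.0
```

```bash
python3 -c "
from h import *
to(510,170,-17,12)
snap('wrist','w18');bars('w18')"
```

```text
t 19.6 p [ 498.3 -209.6  -17. ] F [-0.2 -0.  -0.4] op 8.7
shift [ 3.797e+02  1.100e+01 -1.000e-01] turn [ 0.     0.    -0.211]
154 [55. 79.] [20.   9.8] world [ 400.1 -122.7]
1325 [85. 98.] [43.1 37.5] world [ 412.3 -130.9]
189 [ 53. 113.] [19.7 15.6] world [ 397.  -137.5]
1388 [270. 228.] [19. 79.] world [ 496.7 -193.6]
35 [534. 249.] [15.1  2.2] world [ 632.1 -204.6]
30 [541. 252.] [14.3  2.1] world [ 636.3 -206.5]
57 [486. 285.] [ 1.7 32.2] world [ 610.6 -225.2]
42 [492. 286.] [ 1.4 28.9] world [ 614.3 -225.6]
2230 [ 38. 360.] [54.7 47.9] world [ 366.6 -270.2]
126 [452. 363.] [ 3.1 53.8] world [ 598.8 -272.9]
117 [472. 363.] [ 2.7 52.5] world [ 610.6 -273.2]
```

play_rows:
  motion:
    - {"x": 18, "y": 0, "z": 0, "wx": 0, "wy": 0, "wz": 0, "gripper": 0.1}
    - {"x": 36, "y": 0, "z": 0, "wx": 0, "wy": 0, "wz": 0, "gripper": 0.1}
    - {"x": 54, "y": 1, "z": 0, "wx": 0, "wy": 0, "wz": 0, "gripper": 0.1}
    - {"x": 72, "y": 1, "z": 0, "wx": 0, "wy": 0, "wz": 0, "gripper": 0.1}
    - {"x": 90, "y": 1, "z": 0, "wx": 0, "wy": 0, "wz": 0, "gripper": 0.1}

```text
time_s: 20.27
tcp_pos: [499.4, -119.3, -17.1]
orientation: [[0.002, 1.0, 0.0], [1.0, -0.002, 0.0], [0.0, 0.0, -1.0]]
contact_force: [-0.5, -0.1, -1.0]
opening: 8.7
gripper_force: 0.0
```

play_rows:
  motion:
    - {"x": 18, "y": 0, "z": 0, "wx": 0, "wy": 0, "wz": 0, "gripper": 0.1}
    - {"x": 36, "y": 0, "z": 0, "wx": 0, "wy": 0, "wz": 0, "gripper": 0.1}
    - {"x": 54, "y": 1, "z": 0, "wx": 0, "wy": 0, "wz": 0, "gripper": 0.1}
    - {"x": 72, "y": 1, "z": 0, "wx": 0, "wy": 0, "wz": 0, "gripper": 0.1}
    - {"x": 90, "y": 2, "z": 0, "wx": 0, "wy": 0, "wz": 0, "gripper": 0.1}

```text
time_s: 20.9
tcp_pos: [501.6, -29.5, -17.2]
orientation: [[0.002, 1.0, -0.0], [1.0, -0.002, -0.0], [-0.0, -0.0, -1.0]]
contact_force: [0.3, -1.3, -0.3]
opening: 8.6
gripper_force: 0.0
```

```bash
python3 -c "
from h import *
to(510,170,-17,12)
snap('wrist','w19');bars('w19')"
```

```text
t 20.9 p [501.6 -29.5 -17.2] F [ 0.3 -1.3 -0.3] op 8.6
shift [199.5   8.   -0.2] turn [-0.     0.    -0.211]
289 [558. 245.] [ 6.4 84.4] world [647.3 -22.6]
1501 [270. 228.] [21. 81.] world [500.  -13.4]
2385 [512. 281.] [81. 40.] world [627.  -42.5]
2034 [274. 328.] [49. 57.] world [502.4 -70.5]
121 [365. 370.] [120.   0.] world [553.6 -97.2]
```

play_rows:
  motion:
    - {"x": 18, "y": 0, "z": 0, "wx": 0, "wy": 0, "wz": 0, "gripper": 0.1}
    - {"x": 36, "y": 0, "z": 0, "wx": 0, "wy": 0, "wz": 0, "gripper": 0.1}
    - {"x": 54, "y": 1, "z": 0, "wx": 0, "wy": 0, "wz": -0.01, "gripper": 0.1}
    - {"x": 72, "y": 1, "z": 0, "wx": 0, "wy": 0, "wz": -0.03, "gripper": 0.1}
    - {"x": 90, "y": 2, "z": 0, "wx": 0, "wy": 0, "wz": -0.05, "gripper": 0.1}

```text
time_s: 21.58
tcp_pos: [503.7, 60.6, -17.2]
orientation: [[-0.05, 0.999, -0.0], [0.999, 0.05, -0.0], [-0.0, -0.0, -1.0]]
contact_force: [0.3, -0.7, 0.6]
opening: 8.9
gripper_force: 0.0
```

play_rows:
  motion:
    - {"x": 18, "y": 2, "z": 0, "wx": 0, "wy": 0, "wz": -0.03, "gripper": 0.1}
    - {"x": 36, "y": 4, "z": 0, "wx": 0, "wy": 0, "wz": -0.06, "gripper": 0.1}
    - {"x": 54, "y": 6, "z": 0, "wx": 0, "wy": 0, "wz": -0.1, "gripper": 0.1}
    - {"x": 72, "y": 8, "z": 0, "wx": 0, "wy": 0, "wz": -0.13, "gripper": 0.1}
    - {"x": 90, "y": 10, "z": 0, "wx": 0, "wy": 0, "wz": -0.16, "gripper": 0.1}

```text
time_s: 22.2
tcp_pos: [509.5, 150.9, -17.2]
orientation: [[-0.208, 0.978, -0.0], [0.978, 0.208, 0.0], [0.0, -0.0, -1.0]]
contact_force: [0.1, -0.4, 0.0]
opening: 8.7
gripper_force: 0.0
```

play_rows:
  motion:
    - {"x": 12, "y": 2, "z": 0, "wx": 0, "wy": 0, "wz": 0, "gripper": 0.1}
    - {"x": 22, "y": 4, "z": 0, "wx": 0, "wy": 0, "wz": 0, "gripper": 0.1}
    - {"x": 12, "y": 4, "z": 0, "wx": 0, "wy": 0, "wz": 0, "gripper": 0.1}
    - {"x": 12, "y": 4, "z": -50, "wx": 0, "wy": 0, "wz": 0, "gripper": 0.1}
    - {"x": 0, "y": 4, "z": -90, "wx": 0, "wy": 0, "wz": 0, "gripper": 0.1}

```text
time_s: 22.82
tcp_pos: [513.3, 149.6, 73.9]
orientation: [[-0.206, 0.979, -0.001], [0.979, 0.206, -0.0], [-0.0, -0.001, -1.0]]
contact_force: [0.7, 0.0, 0.6]
opening: 9.0
gripper_force: 0.0
```

play_rows:
  motion:
    - {"x": -25, "y": 0, "z": -40, "wx": 0, "wy": 0, "wz": 0, "gripper": 0.1}
    - {"x": -50, "y": 0, "z": -80, "wx": 0, "wy": 0, "wz": 0, "gripper": 0.1}
    - {"x": -75, "y": 0, "z": -100, "wx": 0, "wy": 0, "wz": 0, "gripper": 0.1}
    - {"x": -75, "y": 0, "z": -100, "wx": 0, "wy": 0, "wz": 0, "gripper": 0.1}

```text
time_s: 23.32
tcp_pos: [530.1, 73.7, 174.2]
orientation: [[-0.201, 0.98, 0.003], [0.98, 0.201, -0.001], [-0.002, 0.003, -1.0]]
contact_force: [0.2, 0.5, -0.2]
opening: 8.6
gripper_force: 0.0
```

```bash
python3 -c "
from h import *
to(510,170,-17,12)
snap('wrist','w20');bars('w20',7)
snap('top','t20')
a=cv2.imread('pics/w20.png');b=cv2.imread('pics/top0.png')[140:265,120:460];c=cv2.imread('pics/t20.png')[140:265,120:460]
o=np.zeros((450,800,3),np.uint8);o[:300,:400]=cv2.resize(a,(400,300));o[:147,400:]=cv2.resize(b,(400,147));o[150:297,400:]=cv2.resize(c,(400,147));cv2.imwrite('pics/o20.png',o)"
```

```text
t 23.32 p [530.1  73.7 174.2] F [ 0.2  0.5 -0.2] op 8.6
shift [ 98.7  -0.8 191.1] turn [ 0.003  0.002 -0.007]
740 [205.  62.] [126.1   6. ] world [440.8 181.9]
639 [371.  57.] [  5.6 115. ] world [597.  218.6]
89 [523.  51.] [ 5.5 18.9] world [738.3 254.1]
55 [537.  56.] [ 4. 18.] world [753.4 252.1]
898 [529. 110.] [34.6 35.6] world [765.  203.8]
949 [526. 363.] [19.7 57.7] world [876.  -76.4]
46 [120. 359.] [12.  4.] world [ 390.5 -168.7]
```

View pics/o20.png

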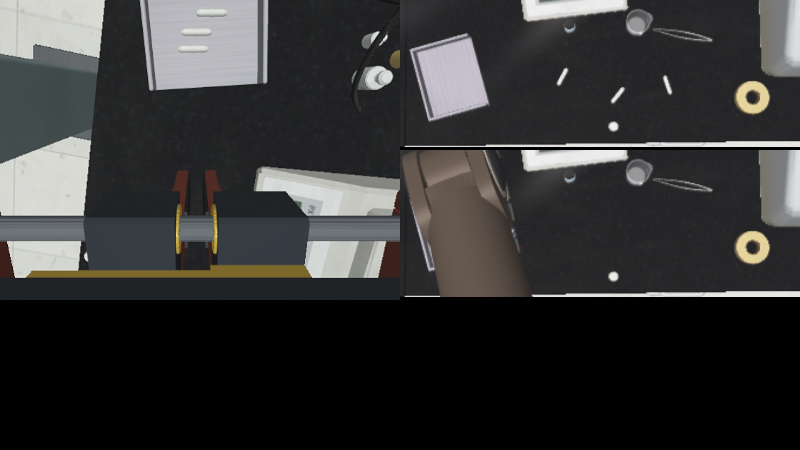

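All three bars lie inside the pan, at (211,12), (196,31) and (193,48) in the wrist panel. The last is about 40 px clear of the mouth edge. The vials, beaker and tape show no change from the first top view, and the arm is clear, so I'm handing in.

```bash
python3 -c "
from rig import robot
print(robot.close_job())"
```

```text
the job is handed in; nothing more can be done
None
```

I swept all three bars into the pan, past the lip, and handed the job in at about 23 s; the vials, beaker and tape look unmoved in the pictures, but the hand-in returned no verdict.

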